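Lock the pulley on a rebuilt alternator with a side-on spring clip

ROBOT

A 6-joint arm with a two-finger parallel gripper is mounted at the origin on the work surface. World frame = base frame: x ahead of the robot, y to its left, z up, the work surface at z = 0. Lengths are in m, angles in degrees, forces in N, time in s.
With the tool pointing down it reaches from about 0.3 to 0.875 m from the base axis. Payload 4.2 kg.
Tool frame: the origin (TCP) lies at the very end of the fingers, on their centre line; the grasp point (between the pads) lies 19 mm behind it (hold_point_z is the distance from the TCP to the grasp point, in m); y points along the fingers, z is the direction in which the jaws open and shut, and the axes are right-handed (so a half turn about y gives the same grasp; the last joint's range is limited). The gripper opens to 85 mm and grips with 20 to 120 N. Pads are 22 mm wide; open, the fingers measure 114 mm over their backs; the gripper's body (76 mm by 85 mm) begins 54 mm behind the grasp point. The pads swing forward as they close: fully open they stand 13 mm farther back than shut.
Start: joints at [64.916, 18.312, 89.639, -0, 72.044, -1.146], TCP at [0.233, 0.526, 0.231] pointing down, gripper open.
Joint ranges: [-177.97, 177.97], [-48.28, 115.42], [12.27, 149.76], [-77.06, 257.06], [2.81, 150.46], [-146.56, 146.56]. Speed limits (degrees/s): [147.25, 147.25, 180, 180, 180, 180].

INTERFACE

Orientations are given as [roll, pitch, yaw] about the fixed x, y, z axes, in that order (R = Rz(yaw) Ry(pitch) Rx(roll)).
In Python, from cell import * gives the robot as it stands.
- The arm moves only by the tool jog_arm, never from a script. Its argument "increments" is a list of rows, each a list of 3 entries, a list of its own where there are three numbers: the turn, a rotation vector about the tool's x, y, z in degrees, then the shift along the tool's x, y, z in m, then the opening, from 0 (shut) to 1 (fully open). In form: [[[wx, wy, wz], [tx, ty, tz], gripper], ...]. A call has 1 to 5 rows; each row shifts and turns the commanded pose from where the row before left it, along the tool's axes as they then stand; what a row does not reach is not made up. A row lasts 1/8 s, in which the tool goes at most 62.5 mm and 10.7 degrees, less where a joint would pass 70% of its speed; a pose out of reach is approached as far as the arm can. A call with a gripper value outside its range is refused whole. The fingers move at their own pace and stop on an object; "squeeze" is the grip in N (left out, the last holds). Time passes only in rows, so rows that do not move let the fingers close. It gives the time, the measured TCP pose, the force and the opening at its end, in the units of the state.
- read_state(): the state, without advancing time (a new reading comes with each control period).
- get_image(name): name is "side" or "top"; returns the picture (480x640x3 uint8, blue, green, red); there is no depth.
- get_calibration(name): a dict with "K" (3x3 intrinsics, pixels), "k1" (the pictures are not rectified: a ray, as slopes to the right and down, at radius r is drawn at 1 + k1 r^2 times it, then the intrinsics apply), "xyz" and "rotation" of the camera in the world. Camera axes: x right, y down, z forward; pixel columns grow to the right and rows downward; lengths in m; the calibration is good to about 2 mm. A picture is of the moment at which its call begins. get_calibration takes no time and is no camera call.
- job_done(): hands the job in, once; it reports no verdict.
The state is a dict: "time_s": time; "qpos": joint angles; "qvel": joint speeds; "joint_efforts": joint torques, N m; "position": TCP position; "orientation": TCP orientation; "contact_force": force on the tool from outside, world axes, zero at the start; "moment": the same for the moment, N m; "opening": finger opening in m.
Only numpy, scipy, OpenCV 4.12 (cv2) and the standard library are available. Lean on these libraries where they do the work, as an engineer would, in place of code of your own. Each camera call takes 0.05 s, during which the arm holds its last target.

TASK

The brass square collar on the new alternator's shaft is hung up on top of the pulley: turn it while pressing lightly until it drops fully home into the pulley's square recess. Then take the open spring clip by its red tab and push it sideways into the shaft groove just above the collar until it snaps fully home, and let go of it. Leave the old grey alternator, the spare pulley and the bearing where they are.

Things in the scene. Friction and masses are not known exactly. Their poses are not given: they have to be found in the camera images.
- jig: New alternator (aluminium, yellow zinc fan), shaft up in a blue jig, all fixed. Origin on the shaft axis at bench level, z up. Base plate x -83 to 67 mm, y +-55 mm. Blue backplate stands at x -75 to -83 mm, y +-45 mm, 195 mm high: the clip cannot come in from that (-x) side. Housing and fan 110 mm across up to 104 mm; steel pulley 72 mm across from 106 to 150 mm; 18 mm shaft up to 186 mm.
- recess (a point): Centre of the mouth of the square recess in the pulley's top face, on the shaft axis, 150 mm above the bench; axes as the jig. The recess is a square 36.4 mm across flats, 8 mm deep; its flats face along +-x and +-y.
- groove (a point): Middle of the shaft groove for the clip, on the axis, 17.2 mm above the recess point, axes as the jig. Groove 13 mm in diameter between 18 mm shaft parts, from 4.7 mm below to 4.3 mm above this point. It is hidden inside the collar until the collar has dropped home; then the collar's top, 4.2 mm below this point, is its floor. The clip may enter from any direction clear of the backplate.
- collar_center (a point): Centre of the loose brass square collar round the shaft: 34 mm across flats, 21 mm high, 80 g, hole 20 mm. z up; flats face +-x and +-y. At first it rests on the pulley, 20 to 45 degrees out of line with the recess, centre 10.5 mm above the recess point. It falls 8 mm when in line within about 4 degrees (any of four ways); home, its centre is 2.5 mm above that point.
- clip_tab (a point): Centre of the clip's red grip tab, 14 mm (x) by 10 mm (y), 28 mm high, standing on the back of the flat clip; 16 mm above the clip's underside and 16 mm below the tab's top. z up, x points to the clip's open mouth. The clip, 4 mm thick, 40 g, lies flat on the bench; it is 23 mm wide over its two sprung arms, which end 50 mm ahead of this point.
- clip_bore (a point): Centre of the clip's bore, 40 mm ahead (x) of the tab's centre, 2 mm above the clip's underside (14 mm below the tab's centre). Bore 14 mm wide, closed behind; 8 mm mouth between two round 6 mm beads 7 mm ahead of this point. Pushed along x on to the groove with roughly 7 to 10 N the arms spring apart and close round it; seated, this point is on the shaft axis.
- clip: The same spring clip as a whole; origin on its underside, below the tab's centre; x towards the mouth, z up.
- old_alternator_center (a point): Bystander: old grey alternator with a dark fan, shaft up, loose, 3.5 kg, 104 mm across; point on its axis 46 mm above the bench. Housing and fan 92 mm high, the rusty 18 mm shaft up to 140 mm.
- spare_pulley_center (a point): Bystander: yellow zinc spare pulley lying flat on the bench, 60 mm in diameter, 26 mm high; point at its centre, half-way up.
- bearing_center (a point): Bystander: steel ball bearing lying flat on the bench, 52 mm outside, 20 mm hole, 16 mm high; point at its centre, half-way up.
Not all that is in view belongs to the job. Of the things that look like the part that bears collar_center, the smallest one is meant.

How it is judged:
By the outcome, as a careful person would: the job done as asked, in the order asked, and still so for the second after the job is handed in, with the robot touching nothing.
It also fails if it takes over 56 s, if anything falls off the work surface, if the arm or the gripper's body presses on something with over 40 N, if the wrist force passes 120 N, or if a joint passes its speed limit or range.

## Working session

There is one attempt and no reset: what is moved stays moved. The work goes in short steps, Python scripts to look and compute and a tool call to move; the robot and the scene stay as the last step left them, time stands still between calls to the robot, and variables do not carry over. Pictures are saved under pics/ and viewed, and the job is handed in when it is done.

Besides the shell and the picture viewer there is one more tool, called after "Request:" in YAML: its name, and indented under it one key for each argument. jog_arm: Moves the arm, as the interface text tells. Its arguments: {"type":"object","properties":{"increments":{"type":"array","items":{"type":"array"}},"squeeze":{"type":"number"}},"required":["increments"]}

```bash
ls; mkdir -p pics
python3 - <<'E'
from cell import *
import cv2
for n in("side","top"):
    cv2.imwrite(f"pics/{n}0.png",get_image(n)); c=get_calibration(n); print(n,c)
print(read_state())
E
```

```text
pics
side {'K': array([[447.576408  ,   0.        , 310.29023715],
       [  0.        , 447.576408  , 237.49000876],
       [  0.        ,   0.        ,   1.        ]]), 'k1': -0.04229923068091245, 'xyz': array([0.29537677, 0.50158263, 0.77795136]), 'rotation': array([-139.7391713 ,   -0.92076921, -143.610029  ])}
top {'K': array([[582.96253838,   0.        , 317.71220982],
       [  0.        , 582.96253838, 232.51752648],
       [  0.        ,   0.        ,   1.        ]]), 'k1': -0.014416964475019532, 'xyz': array([0.3996651 , 0.05494579, 1.25930768]), 'rotation': array([-1.69446808e+02, -6.24040441e-02, -8.84480050e+01])}
{'time_s': 0.1, 'qpos': array([ 6.49171470e+01,  1.83491754e+01,  8.97000922e+01, -1.90584566e-03,
        7.20448977e+01, -1.14386649e+00]), 'qvel': array([ 0.07093796, -0.07485955, -0.23955261, -0.0488736 ,  0.08019005,
       -0.00202829]), 'joint_efforts': array([-7.20523676e-04, -4.16405439e+01, -2.34705216e+01, -2.64905930e-04,
        4.85502533e-03,  8.02601676e-06]), 'position': array([0.23311995, 0.52514922, 0.23054976]), 'orientation': array([-9.00941827e+01,  6.81138592e-05, -2.39383976e+01]), 'contact_force': array([-0.19050817,  0.39865621,  0.18079608]), 'moment': array([-0.00619655, -0.03111796,  0.0126844 ]), 'opening': 0.08485020052585512}
```

View pics/side0.png

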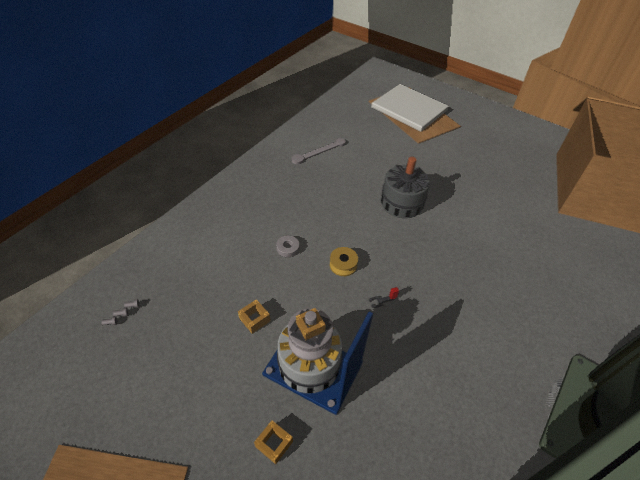

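View pics/top0.png

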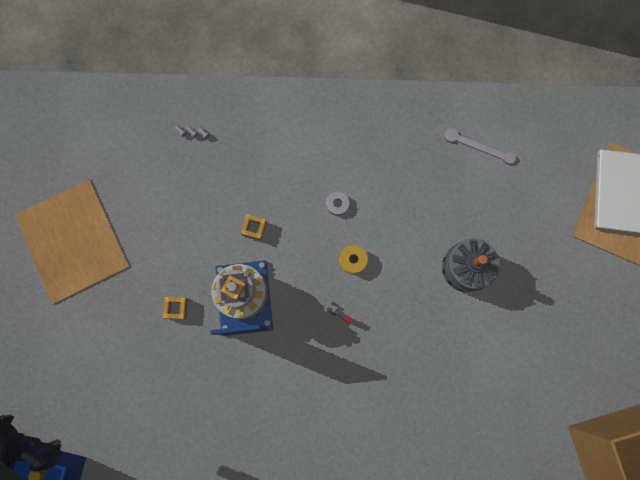

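Candidates for the collar, in top-view pixels: the one on the shaft (233,287), the loose square at (254,227) and the loose square at (174,308). The one on the shaft matches the description. For the clip there is only the one with the red tab at (340,312). I'll check both in close crops.

```bash
cat > h.py <<'E'
import numpy as np, cv2
from scipy.spatial.transform import Rotation as R
from cell import *
def cal(n):
    c=get_calibration(n); return c['K'],c['k1'],np.array(c['xyz']),R.from_euler('xyz',c['rotation'],degrees=True).as_matrix()
def proj(n,P):
    K,k,t,M=cal(n); p=(np.atleast_2d(P)-t)@M; s=p[:,:2]/p[:,2:]; s=s*(1+k*(s**2).sum(1,keepdims=True)); return s*[K[0,0],K[1,1]]+K[:2,2]
def ray(n,uv):
    K,k,t,M=cal(n); d=(np.array(uv,float)-K[:2,2])/[K[0,0],K[1,1]]; s=d.copy()
    for _ in range(10): s=d/(1+k*(s@s))
    v=M@np.array([*s,1]); return t,v/np.linalg.norm(v)
def atz(n,uv,z):
    t,v=ray(n,uv); return t+v*(z-t[2])/v[2]
def crop(img,x0,y0,w,h,s,name):
    cv2.imwrite(f"pics/{name}.png",cv2.resize(img[y0:y0+h,x0:x0+w],None,fx=s,fy=s,interpolation=cv2.INTER_CUBIC))
E
python3 - <<'E'
from h import *
s=cv2.imread('pics/side0.png');t=cv2.imread('pics/top0.png')
a=lambda im,x,y,w,h,k:cv2.resize(im[y:y+h,x:x+w],None,fx=k,fy=k,interpolation=cv2.INTER_CUBIC)
crop(t,200,245,100,100,6,'t_jig');crop(s,255,295,130,120,5,'s_jig')
m=np.hstack([a(t,315,290,50,50,8),a(s,360,275,50,50,8)]);cv2.imwrite('pics/clip.png',m)
E
```

```text
(no output)
```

View pics/t_jig.png

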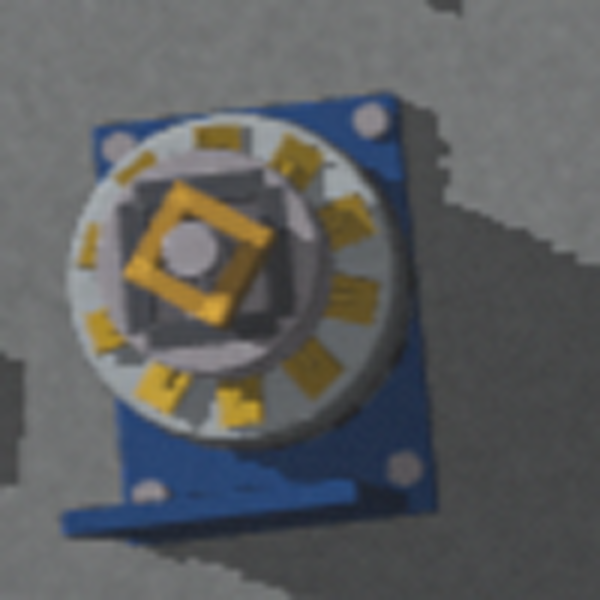

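View pics/s_jig.png

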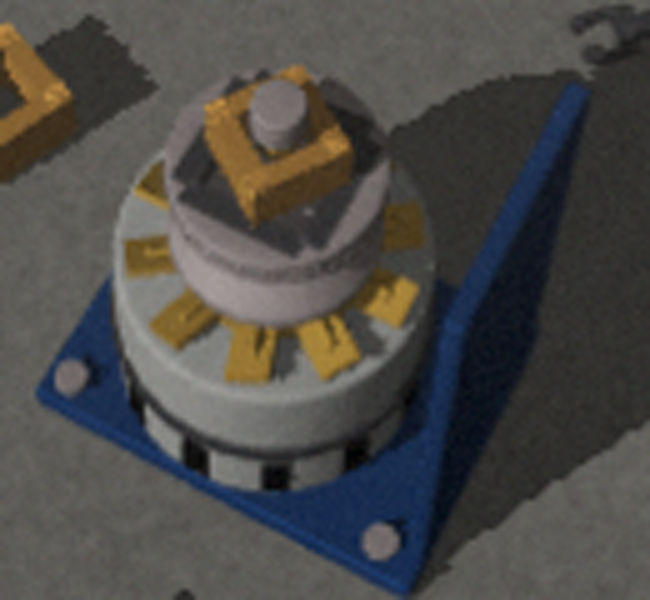

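View pics/clip.png

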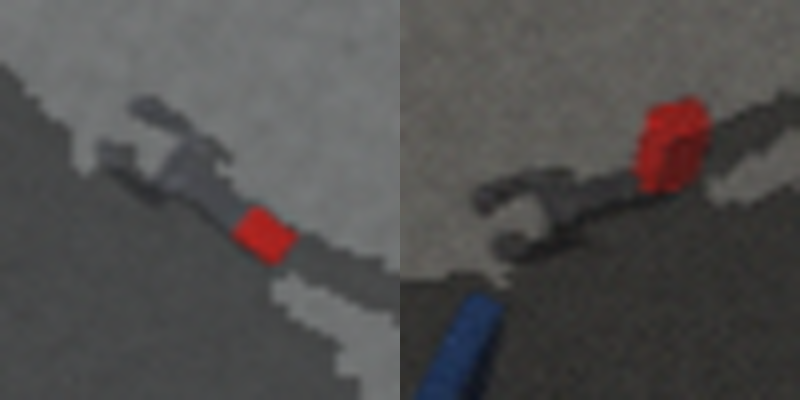

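```bash
cat > fit.py <<'E'
from h import *
from scipy.optimize import least_squares
def px(c,x0,y0,s): return (np.array(c,float)+.5)/s-.5+[x0,y0]
H=.186
T=[((.0,0,H),(190,249)),((.067,.055,'h'),(96,128)),((.067,-.055,'h'),(397,94)),((-.083,-.055,'h'),(437,510)),
((-.083,.045,.195),(66,537)),((-.075,.045,.195),(62,516)),((-.075,-.045,.195),(353,481)),((-.083,-.045,.195),(357,500))]
S=[((0,0,H),(279,102)),((-.075,-.045,.195),(580,85))]
T=[(m,px(c,200,245,6)) for m,c in T]; 
S=[S[0]]; S=[(m,px(c,255,295,5)) for m,c in S]
def res(p,out=False):
    x,y,a,h=p; r=[]
    for n,L in(('top',T),('side',S)):
        P=[]
        for m,_ in L:
            z=h if m[2]=='h' else m[2]
            P.append([x+np.cos(a)*m[0]-np.sin(a)*m[1],y+np.sin(a)*m[0]+np.cos(a)*m[1],z])
        r.append(proj(n,np.array(P))-np.array([c for _,c in L]))
    return np.concatenate(r) if out else np.concatenate(r).ravel()
print('shaft top',atz('top',T[0][1],H),atz('side',S[0][1],H))
x0=[*atz('top',T[0][1],H)[:2],0,.008]
f=least_squares(res,x0); print(f.x,np.degrees(f.x[2])); print(res(f.x,True).round(2))
# collar top corners (z=.150+.021)
tc=[(180,185),(272,240),(222,327),(128,270)]
sc=[(205,105),(300,68),(352,150),(253,215)]
for n,L,a in(('top',tc,(200,245,6)),('side',sc,(255,295,5))):
    Q=np.array([atz(n,px(c,*a),.171)[:2] for c in L]); print(n,'collar c',Q.mean(0)); e=np.diff(np.vstack([Q,Q[:1]]),axis=0)
    print(np.linalg.norm(e,axis=1),np.degrees(np.arctan2(e[:,1],e[:,0]))%90)
# clip
at=(315,290,8); as_=(360,275,8)
print('tab',atz('top',px((265,236),*at),.032),  'tabtop side',atz('side',px((285,113),360-0,275,8),.032))
for nm,c in dict(bead1=(140,104),bead2=(110,150),back=(285,250)).items(): print(nm,atz('top',px(c,*at),.004))
for nm,c in dict(bead1=(85,200),bead2=(110,247)).items(): print(nm,atz('side',px(c,360,275,8),.004))
E
python3 fit.py
```

```text
shaft top [0.49491761 0.21566036 0.186     ] [0.49385022 0.21596519 0.186     ]
[0.49462775 0.2156472  0.14377403 0.00629122] 8.237645201128572
[[-0.    0.16]
 [-0.4   0.21]
 [ 0.    0.02]
 [ 0.44  0.34]
 [-0.81  0.38]
 [-0.51 -0.59]
 [ 0.68 -0.6 ]
 [ 0.45  0.69]
 [-0.29 -0.42]]
top collar c [0.49435954 0.21453749]
[0.03381579 0.03083617 0.03453057 0.03070439] [61.0264668  62.66259356 60.82792701 61.33597199]
side collar c [0.49265033 0.21794112]
[0.03249666 0.03289941 0.03742433 0.04048645] [61.07648781 64.94895313 72.81918924 58.35472022]
tab [ 0.44651036 -0.00763531  0.032     ] tabtop side [ 0.44536525 -0.00872873  0.032     ]
bead1 [0.48169066 0.02503749 0.004     ]
bead2 [0.46923346 0.03277915 0.004     ]
back [ 0.4440289  -0.01445585  0.004     ]
bead1 [0.47881684 0.02612273 0.004     ]
bead2 [0.46644828 0.0342435  0.004     ]
```

Top view: the shaft end is at about (231,286), with the collar about 36° out of line, and the clip tab is at about (348,319) with its mouth pointing up-left. Both choices hold up in the crops. Jig fitted at (0.4945, 0.2157), yaw about 8°; collar at about 61.5° mod 90; clip heading about 51.6°. Next I go above the collar.

```bash
cat > goto.py <<'E'
import sys
from h import *
# usage: goto.py x y z yaw -> turn (tool y deg) & shift in tool axes from measured pose
x,y,z,w=map(float,sys.argv[1:5]); s=read_state()
M=R.from_euler('xyz',s['orientation'],degrees=True)
d=M.inv().apply(np.array([x,y,z])-s['position'])
rv=(M.inv()*R.from_euler('xyz',[-90,0,w],degrees=True)).as_rotvec(degrees=True)
print('t',s['time_s'],'pos',s['position'].round(4),'rpy',s['orientation'].round(2),'F',s['contact_force'].round(2),'M',s['moment'].round(2),'open',round(s['opening'],4))
print('turn',rv.round(2),'shift',d.round(4))
E
python3 goto.py .4945 .2157 .231 -28.5
```

```text
t 0.1 pos [0.2331 0.5251 0.2305] rpy [-90.09   0.   -23.94] F [-0.19  0.4   0.18] M [-0.01 -0.03  0.01] open 0.0849
turn [0.09 4.56 0.  ] shift [ 3.645e-01 -2.000e-04 -1.768e-01]
```

Request:
jog_arm:
  increments:
    - [[0,0.9,0],[0.06,0,-0.029],1]
    - [[0,0.9,0],[0.06,0,-0.029],1]
    - [[0,0.9,0],[0.06,0,-0.029],1]
    - [[0,0.9,0],[0.06,0,-0.029],1]
    - [[0,0.9,0],[0.06,0,-0.029],1]

```text
time_s: 0.72
position: [0.4285, 0.2792, 0.2311]
orientation: [-90.0, 0.0, -28.5]
contact_force: [-0.5, 0.5, 0.0]
opening: 0.0859
```

```bash
python3 goto.py .4945 .2157 .231 -28.5
```

```text
t 0.725 pos [0.4285 0.2792 0.2311] rpy [-9.000e+01  1.000e-02 -2.846e+01] F [-0.47  0.55  0.01] M [ 0.05 -0.02 -0.02] open 0.0859
turn [ 0.    0.04 -0.01] shift [ 0.0883  0.0001 -0.0243]
```

Request:
jog_arm:
  increments:
    - [[0,0,0],[0.045,0,-0.012],1]
    - [[0,0,0],[0.043,0,-0.012],1]
    - [[0,0,0],[0,0,0],1]
    - [[0,0,0],[0,0,0],1]

```text
time_s: 1.23
position: [0.4931, 0.218, 0.2309]
orientation: [-90.0, 0.1, -28.5]
contact_force: [-0.7, 0.5, -0.5]
opening: 0.0854
```

```bash
python3 goto.py .4945 .2157 .158 -28.5
python3 - <<'E'
from h import *
t=get_image('top');s=get_image('side')
a=lambda im,x,y,w,h,k:cv2.resize(im[y:y+h,x:x+w],None,fx=k,fy=k,interpolation=cv2.INTER_CUBIC)
cv2.imwrite('pics/above.png',np.hstack([a(t,180,235,110,130,3.5),a(s,255,265,110,130,3.5)]))
E
```

```text
t 1.225 pos [0.4931 0.218  0.2309] rpy [-9.003e+01  7.000e-02 -2.846e+01] F [-0.73  0.49 -0.5 ] M [-0.04  0.01  0.03] open 0.0854
turn [ 0.03  0.04 -0.07] shift [ 0.0024  0.0729 -0.0013]
```

View pics/above.png

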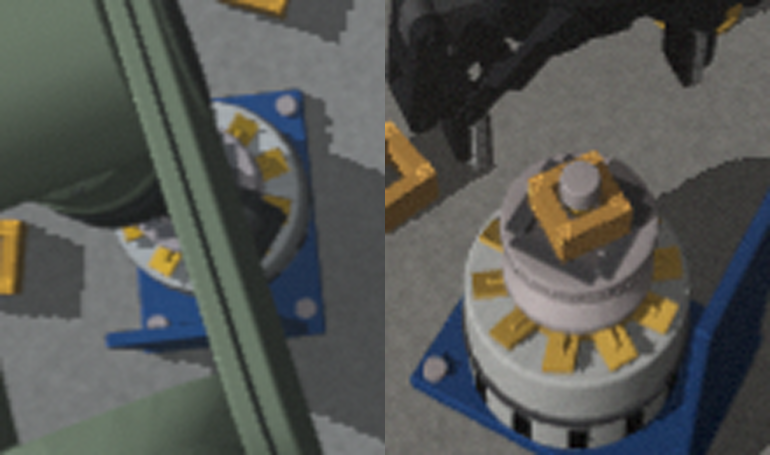

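The fingers hang above and to either side of the collar (it is at about (310,315) in the side view), and nothing blocks the way down.

Request:
jog_arm:
  increments:
    - [[0,0,0],[0.0012,0.025,-0.0007],1]
    - [[0,0,0],[0.0012,0.025,-0.0007],1]
    - [[0,0,0],[0,0.015,0],1]
    - [[0,0,0],[0,0.008,0],1]
    - [[0,0,0],[0,0,0],1]
  squeeze: 25

```text
time_s: 1.95
position: [0.4949, 0.2159, 0.1583]
orientation: [-90.0, 0.0, -28.4]
contact_force: [0.1, 0.5, 0.4]
opening: 0.0853
```

Request:
jog_arm:
  increments:
    - [[0,0,0],[0,0,0],0.3]
    - [[0,0,0],[0,0,0],0]
    - [[0,0,0],[0,0,0],0]
    - [[0,0,0],[0,0,0],0]
    - [[0,0,0],[0,0,0],0]
  squeeze: 25

```text
time_s: 2.58
position: [0.4952, 0.2155, 0.1589]
orientation: [-90.0, -0.0, -28.4]
contact_force: [-1.2, -0.8, 4.2]
opening: 0.0333
```

```bash
python3 goto.py .4945 .2157 .158 -28.5
python3 - <<'E'
from h import *
s=get_image('side')
crop(s,255,265,130,130,4.5,'grip1')
E
```

```text
t 2.575 pos [0.4952 0.2155 0.1589] rpy [-8.997e+01 -4.000e-02 -2.844e+01] F [-1.24 -0.81  4.2 ] M [-0.19  0.15 -0.03] open 0.0333
turn [-0.03  0.06  0.04] shift [-0.0008  0.0009 -0.0002]
```

View pics/grip1.png

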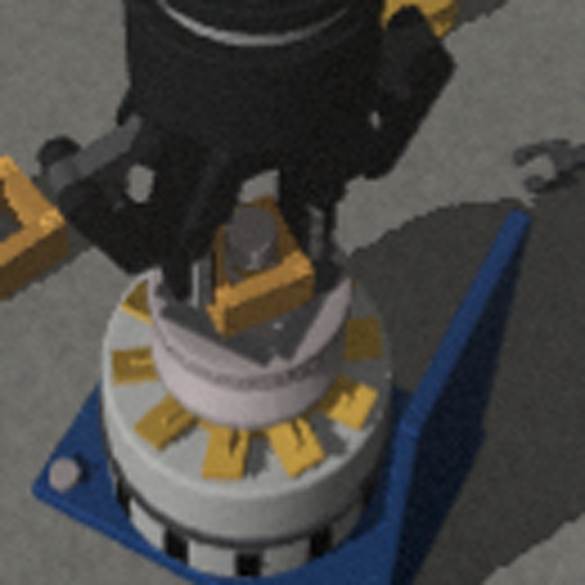

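Gripped on the flats (opening 33.3 mm), with a light press of about 4 N. Now I turn it counter-clockwise.

Request:
jog_arm:
  increments:
    - [[0,-6,0],[0,0.0005,0],0]
    - [[0,-6,0],[0,0,0],0]
    - [[0,-6,0],[0,0,0],0]
    - [[0,-6,0],[0,0,0],0]
    - [[0,-5,0],[0,0,0],0]

```text
time_s: 3.25
position: [0.4958, 0.2161, 0.1587]
orientation: [-89.9, -0.1, 0.7]
contact_force: [-0.8, 0.2, 6.3]
opening: 0.0334
```

Request:
jog_arm:
  increments:
    - [[0,0,0],[0,0.0005,0],0]

```text
time_s: 3.38
position: [0.4957, 0.2161, 0.1586]
orientation: [-89.9, -0.1, 0.6]
contact_force: [-2.1, -0.8, 10.2]
opening: 0.0335
```

```bash
python3 goto.py .4945 .2157 .158 7.5
```

```text
t 3.375 pos [0.4957 0.2161 0.1586] rpy [-89.91  -0.12   0.58] F [-2.12 -0.77 10.18] M [0.11 0.24 0.06] open 0.0335
turn [-0.09 -6.92  0.13] shift [-0.0012  0.0006 -0.0004]
```

Now the fine sweep, 2° at a time, with a steady press.

Request:
jog_arm:
  increments:
    - [[0,-2,0],[-0.0005,0,-0.0002],0]
    - [[0,-2,0],[0,0,0],0]
    - [[0,0,0],[0,0,0],0]

```text
time_s: 3.75
position: [0.4955, 0.2158, 0.158]
orientation: [-89.9, -0.2, 4.5]
contact_force: [0.8, 0.4, 5.0]
opening: 0.0333
```

Request:
jog_arm:
  increments:
    - [[0,-2,0],[0,0.0005,0],0]
    - [[0,0,0],[0,0,0],0]

```text
time_s: 4.0
position: [0.4939, 0.2151, 0.1558]
orientation: [-90.0, 0.1, 6.6]
contact_force: [-0.0, -0.3, -1.1]
opening: 0.0333
```

Request:
jog_arm:
  increments:
    - [[0,-2,0],[0,0.0005,0],0]
    - [[0,0,0],[0,0,0],0]

```text
time_s: 4.25
position: [0.4943, 0.2153, 0.1559]
orientation: [-90.0, 0.1, 8.6]
contact_force: [0.2, -0.8, -0.4]
opening: 0.0331
```

The force has vanished and the tool sank, so the collar is entering the recess. I follow it down.

Request:
jog_arm:
  increments:
    - [[0,0,0],[0,0.0015,0],0]
    - [[0,0,0],[0,0.0015,0],0]
    - [[0,0,0],[0,0,0],0]

```text
time_s: 4.62
position: [0.4944, 0.2153, 0.1531]
orientation: [-90.0, 0.0, 8.6]
contact_force: [0.3, 0.8, -1.1]
opening: 0.0329
```

Request:
jog_arm:
  increments:
    - [[0,0,0],[0,0.0015,0],0]
    - [[0,0,0],[0,0.001,0],0]
    - [[0,0,0],[0,0,0],0]

```text
time_s: 5.0
position: [0.4946, 0.2154, 0.1509]
orientation: [-90.0, -0.0, 8.6]
contact_force: [-0.7, 0.4, 0.1]
opening: 0.0337
```

```bash
python3 goto.py .4945 .2157 .151 7.5
python3 - <<'E'
from h import *
s=get_image('side')
crop(s,255,265,130,130,4.5,'drop1')
E
```

```text
t 5.0 pos [0.4946 0.2154 0.1509] rpy [-8.999e+01 -1.000e-02  8.560e+00] F [-0.72  0.4   0.11] M [-0.04  0.02  0.02] open 0.0337
turn [-0.01  1.06  0.01] shift [-0.     -0.0001  0.0003]
```

View pics/drop1.png

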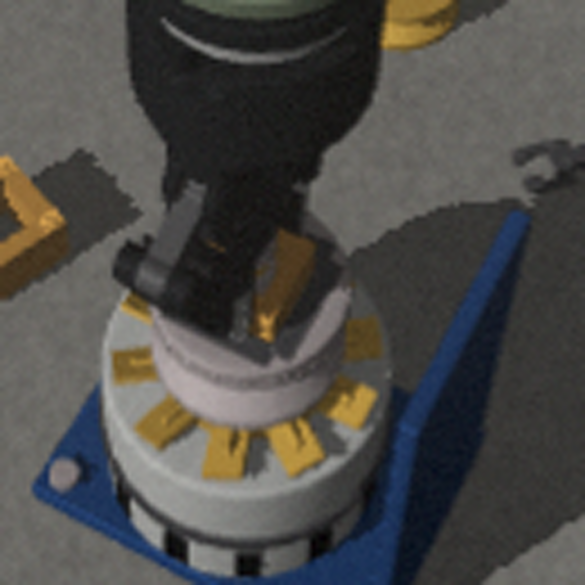

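Request:
jog_arm:
  increments:
    - [[0,0,0],[0,0.001,0],0]
    - [[0,0,0],[0,0,0],0]

```text
time_s: 5.3
position: [0.4948, 0.2154, 0.1509]
orientation: [-90.0, -0.1, 8.6]
contact_force: [-1.8, -0.2, 5.9]
opening: 0.0332
```

Request:
jog_arm:
  increments:
    - [[0,0,0],[0,0,0],1]
    - [[0,0,0],[0,0,0],1]
    - [[0,0,0],[0,0,0],1]
    - [[0,0,0],[0,-0.03,0],1]
    - [[0,0,0],[0,-0.05,0],1]

```text
time_s: 5.92
position: [0.4935, 0.2149, 0.2289]
orientation: [-90.1, 0.3, 8.6]
contact_force: [1.2, 1.5, -0.3]
opening: 0.0853
```

```bash
python3 goto.py .4945 .2157 .151 7.5
python3 - <<'E'
from h import *
s=get_image('side')
crop(s,255,265,130,130,4.5,'drop2')
E
```

```text
t 5.925 pos [0.4935 0.2149 0.2289] rpy [-90.06   0.27   8.56] F [ 1.18  1.48 -0.3 ] M [ 0.02 -0.05  0.03] open 0.0853
turn [ 0.06  1.06 -0.27] shift [0.0015 0.0779 0.0007]
```

View pics/drop2.png

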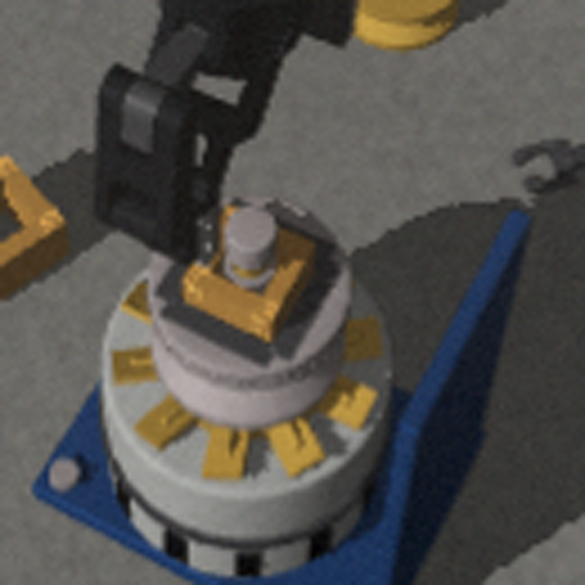

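Side view: the collar is now flush in line with the recess, its front corner at about (313,339), and the groove shows above it. The tool went down 7.7 mm and met a firm floor at 5.9 N. Next, the clip.

Request:
jog_arm:
  increments:
    - [[0,0,0],[0,-0.02,0],0.45]
    - [[0,0,0],[-0.02,0,-0.053],0.45]
    - [[0,0,0],[-0.02,0,-0.053],0.45]
    - [[0,0,0],[-0.02,0,-0.053],0.45]
    - [[0,0,0],[-0.02,0,-0.053],0.45]

```text
time_s: 6.6
position: [0.4465, -0.0078, 0.2498]
orientation: [-90.0, -0.0, 8.6]
contact_force: [0.9, -1.0, 0.0]
opening: 0.0382
```

Request:
jog_arm:
  increments:
    - [[0,10.5,0],[0,0,0],0.45]
    - [[0,10.5,0],[0,0,0],0.45]
    - [[0,10.5,0],[0,0,0],0.45]
    - [[0,10.5,0],[0,0,0],0.45]
    - [[0,10.5,0],[0,0,0],0.45]

```text
time_s: 7.22
position: [0.447, -0.0062, 0.2496]
orientation: [-90.0, -0.0, -44.3]
contact_force: [0.1, 0.3, -0.0]
opening: 0.0387
```

Request:
jog_arm:
  increments:
    - [[0,10.5,0],[0,0,0],0.45]
    - [[0,10.5,0],[0,0,0],0.45]
    - [[0,10.5,0],[0,0,0],0.45]
    - [[0,10.5,0],[0,0,0],0.45]
    - [[0,10.5,0],[0,0,0],0.45]

```text
time_s: 7.85
position: [0.447, -0.0062, 0.2496]
orientation: [-90.0, 0.0, -96.8]
contact_force: [0.6, -0.6, 0.2]
opening: 0.0384
```

Request:
jog_arm:
  increments:
    - [[0,10.5,0],[0,0,0],0.45]
    - [[0,10.5,0],[0,0,0],0.45]
    - [[0,10.5,0],[0,0,0],0.45]
    - [[0,0,0],[0,0,0],0.45]

```text
time_s: 8.35
position: [0.447, -0.0062, 0.2496]
orientation: [-90.0, 0.0, -127.8]
contact_force: [0.0, 0.0, -0.0]
opening: 0.0386
```

```bash
python3 goto.py .446 -.008 .06 -128.4
python3 - <<'E'
from h import *
s=get_image('side');cv2.imwrite('pics/side2.png',s)
t=get_image('top')
a=lambda im,x,y,w,h,k:cv2.resize(im[y:y+h,x:x+w],None,fx=k,fy=k,interpolation=cv2.INTER_CUBIC)
cv2.imwrite('pics/ab2.png',np.hstack([a(t,290,240,100,120,4),a(s,330,230,100,120,4)]))
print(atz('top',(354,260),.026))
E
```

```text
t 8.35 pos [ 0.447  -0.0062  0.2496] rpy [ -90.      0.   -127.82] F [ 0.01  0.01 -0.02] M [-0.02  0.03  0.03] open 0.0386
turn [ 0.    0.58 -0.  ] shift [0.002  0.1896 0.0003]
[ 0.57187138 -0.01918371  0.026     ]
```

View pics/ab2.png

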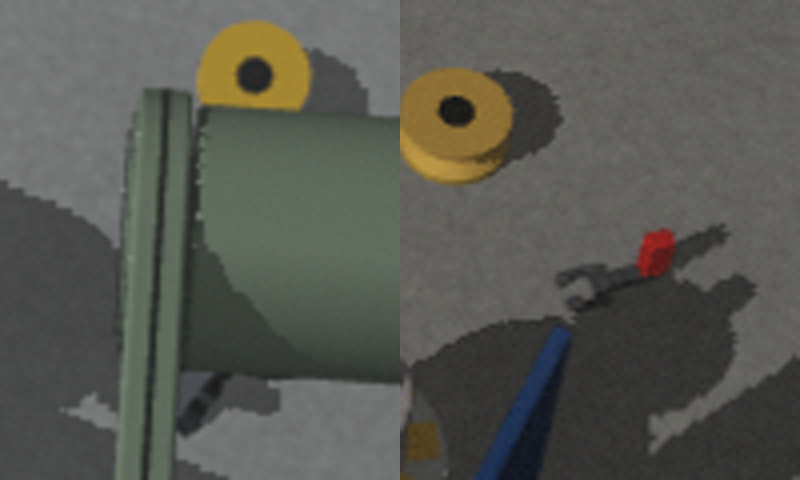

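The clip lies undisturbed, its red tab at about (393,293) in the side view. I go down.

Request:
jog_arm:
  increments:
    - [[0,0.6,0],[0.001,0.05,0.0003],0.45]
    - [[0,0,0],[0.001,0.05,0],0.45]
    - [[0,0,0],[0,0.05,0],0.45]
    - [[0,0,0],[0,0.04,0],0.45]
    - [[0,0,0],[0,0,0],0.45]

```text
time_s: 9.07
position: [0.4438, -0.0079, 0.0577]
orientation: [-90.3, -0.2, -128.4]
contact_force: [0.8, -0.3, 0.3]
opening: 0.0382
```

```bash
python3 goto.py .446 -.008 .008 -128.4
python3 - <<'E'
from h import *
s=get_image('side');crop(s,330,230,120,110,5,'ab3')
E
```

```text
t 9.075 pos [ 0.4438 -0.0079  0.0577] rpy [ -90.32   -0.22 -128.45] F [ 0.78 -0.34  0.32] M [-0.   -0.   -0.03] open 0.0382
turn [ 0.32 -0.05  0.22] shift [-0.0014  0.0497  0.0021]
```

View pics/ab3.png

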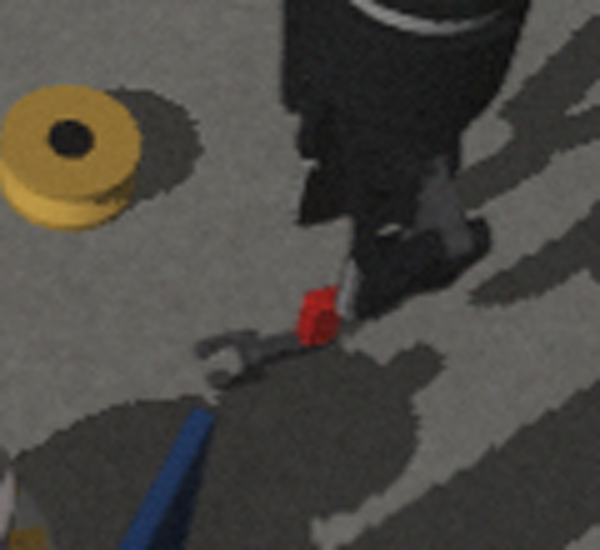

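Request:
jog_arm:
  increments:
    - [[0,0,0],[0,0.02,0],0.45]
    - [[0,0,0],[0,0,0],0.45]
    - [[0,0,0],[0,0,0],0.45]

```text
time_s: 9.5
position: [0.4473, -0.008, 0.0414]
orientation: [-89.9, 0.1, -128.5]
contact_force: [-0.1, -0.1, -1.0]
opening: 0.0386
```

```bash
python3 goto.py .446 -.008 .008 -128.4
```

```text
t 9.5 pos [ 0.4473 -0.008   0.0414] rpy [-8.9860e+01  1.1000e-01 -1.2851e+02] F [-0.1  -0.08 -1.01] M [ 0.02 -0.02  0.03] open 0.0386
turn [-0.15 -0.11 -0.11] shift [ 0.0009  0.0334 -0.0011]
```

Request:
jog_arm:
  increments:
    - [[0,0,0],[0,0.018,-0.0005],0.45]
    - [[0,0,0],[0,0.01,0],0.45]
    - [[0,0,0],[0,0.0045,0],0.45]
    - [[0,0,0],[0,0,0],0.45]
  squeeze: 30

```text
time_s: 10.0
position: [0.4458, -0.0077, 0.0074]
orientation: [-90.0, 0.0, -128.5]
contact_force: [-0.7, 1.5, 0.5]
opening: 0.0386
```

```bash
python3 goto.py .446 -.008 .008 -128.4
python3 - <<'E'
from h import *
s=get_image('side');crop(s,330,230,120,110,5,'ab4')
E
```

```text
t 10.0 pos [ 0.4458 -0.0077  0.0074] rpy [-9.0000e+01  1.0000e-02 -1.2853e+02] F [-0.68  1.55  0.49] M [-0.01  0.04 -0.04] open 0.0386
turn [-0.   -0.13 -0.01] shift [ 0.0001 -0.0006  0.0004]
```

View pics/ab4.png

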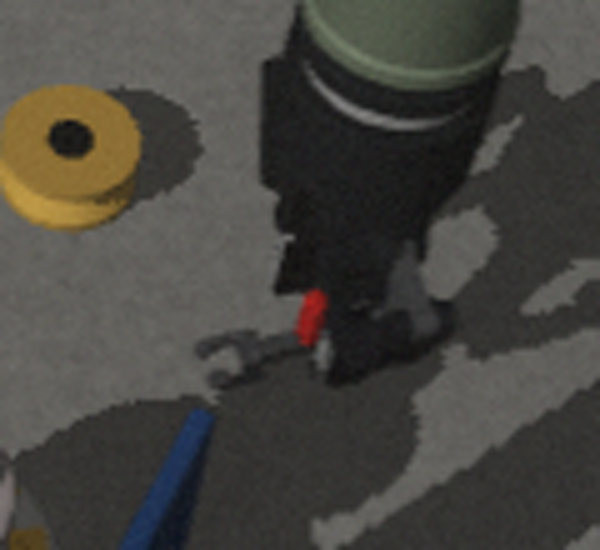

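The fingers straddle the tab at about (392,293). I close.

Request:
jog_arm:
  increments:
    - [[0,0,0],[0,-0.001,0],0.2]
    - [[0,0,0],[0,0,0],0]
    - [[0,0,0],[0,0,0],0]
    - [[0,0,0],[0,0,0],0]
  squeeze: 70

```text
time_s: 10.55
position: [0.446, -0.0076, 0.0089]
orientation: [-90.0, 0.0, -128.5]
contact_force: [-0.9, -0.1, 5.8]
opening: 0.0084
```

```bash
python3 goto.py .446 -.008 .20 -128.4
python3 - <<'E'
from h import *
s=get_image('side');crop(s,330,230,120,110,5,'ab5')
E
```

```text
t 10.55 pos [ 0.446  -0.0076  0.0089] rpy [-8.9950e+01  4.0000e-02 -1.2854e+02] F [-0.87 -0.12  5.78] M [-0.02  0.1  -0.  ] open 0.0084
turn [-0.05 -0.14 -0.04] shift [ 0.0002 -0.1911  0.0004]
```

View pics/ab5.png

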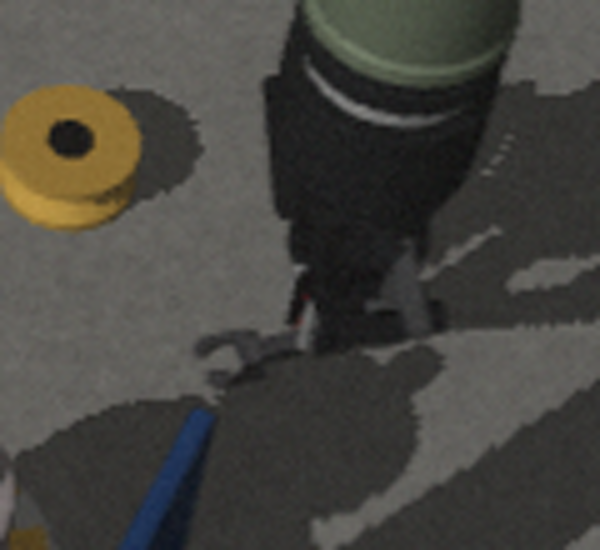

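Tab gripped: opening 8.4 mm, and the clip is still flat on the bench with TCP z = 0.0089. Lift it.

Request:
jog_arm:
  increments:
    - [[0,0,0],[0,-0.01,0],0]
    - [[0,0,0],[0,-0.04,0],0]
    - [[0,0,0],[0,-0.05,0],0]
    - [[0,0,0],[0,-0.05,0],0]
    - [[0,0,0],[0,-0.04,0],0]

```text
time_s: 11.22
position: [0.4457, -0.0076, 0.2009]
orientation: [-89.9, 0.1, -128.5]
contact_force: [0.5, -0.3, -0.6]
opening: 0.0085
```

Request:
jog_arm:
  increments:
    - [[0,-9.2,0],[0,0,0],0]
    - [[0,-9.2,0],[0,0,0],0]
    - [[0,-9.2,0],[0,0,0],0]
    - [[0,-9.2,0],[0,0,0],0]
    - [[0,-9.2,0],[0,0,0],0]

```text
time_s: 11.85
position: [0.4452, -0.0076, 0.1986]
orientation: [-90.0, 0.0, -82.2]
contact_force: [-0.5, 0.6, -0.7]
opening: 0.0085
```

```bash
python3 goto.py .5087 .1115 .1743 -82.2
```

```text
t 11.85 pos [ 0.4452 -0.0076  0.1986] rpy [-90.     0.   -82.23] F [-0.53  0.6  -0.65] M [ 0.02  0.01 -0.  ] open 0.0085
turn [-0.   -0.03 -0.  ] shift [-0.1095  0.0244  0.079 ]
```

Request:
jog_arm:
  increments:
    - [[0,0,0],[-0.035,0.006,0.026],0]
    - [[0,0,0],[-0.035,0.008,0.026],0]
    - [[0,0,0],[-0.038,0.01,0.027],0]
    - [[0,0,0],[0,0,0],0]
    - [[0,0,0],[0,0,0],0]

```text
time_s: 12.48
position: [0.5093, 0.1094, 0.1743]
orientation: [-90.1, -0.0, -82.5]
contact_force: [0.2, -0.0, -0.2]
opening: 0.0084
```

```bash
python3 goto.py .5087 .1115 .1743 -82.2
python3 - <<'E'
from h import *
s=get_image('side');crop(s,275,250,120,110,5,'pre_s')
t=get_image('top');crop(t,210,230,120,110,5,'pre_t')
print(proj('side',np.array([[.4945,.2155,.1672],[.4945,.2155,.186]])))
E
```

```text
t 12.475 pos [0.5093 0.1094 0.1743] rpy [-9.006e+01 -2.000e-02 -8.251e+01] F [ 0.2  -0.01 -0.25] M [ 0.    0.01 -0.02] open 0.0084
turn [ 0.06 -0.31  0.02] shift [-0.0022  0.     -0.0003]
[[310.04259911 320.79898365]
 [310.23678927 314.56058587]]
```

View pics/pre_s.png

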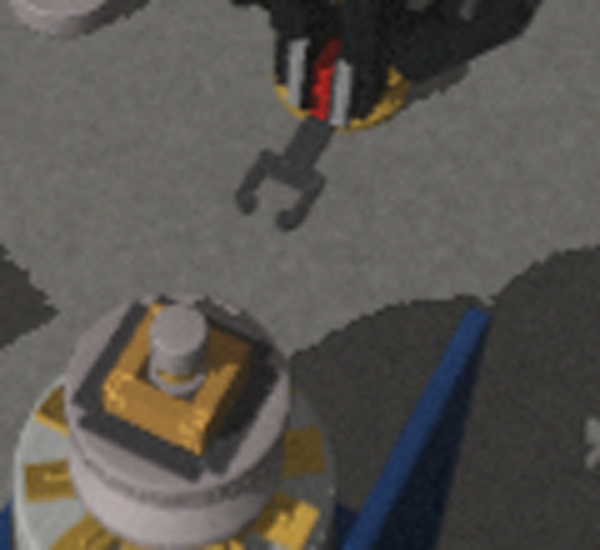

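View pics/pre_t.png

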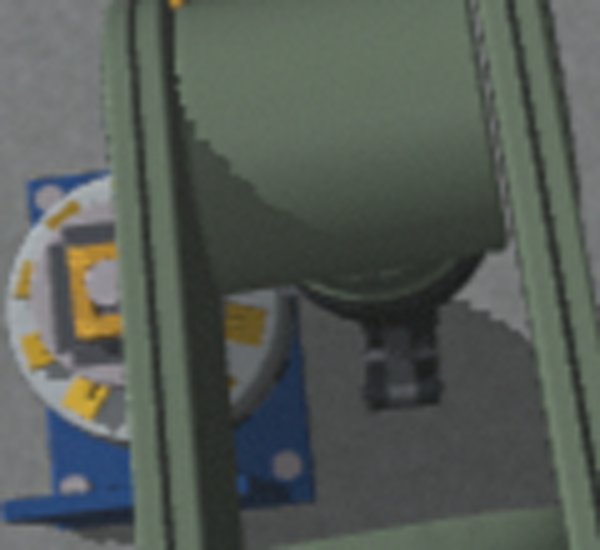

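Side view: the clip is held level with its beads at about (324,290) and (333,294), and the shaft groove is at about (310,321). I measure the bead midpoint.

Run:
```python
from h import *
z=.1692
q=lambda c:atz('side',(np.array(c)+.5)/5-.5+[275,250],z)
a,b=q((246,203)),q((291,221)); m=(a+b)/2; print(a,b,m, np.linalg.norm(a-b))
p=read_state()['position'];print(p)
d=m-p; print(d[:2],np.hypot(*d[:2]),np.degrees(np.arctan2(d[1],d[0])))
sh=atz('side',(np.array((179,321))+.5)/5-.5+[275,250],.186); print('shaft',sh)
e=sh[:2]-m[:2]; h=np.radians(97.5); print('to go along,left',e@[np.cos(h),np.sin(h)],e@[-np.sin(h),np.cos(h)])
```

```text
[0.50942879 0.15769505 0.1692    ] [0.49381206 0.15461224 0.1692    ] [0.50162043 0.15615364 0.1692    ] 0.015918104079647957
[0.50937865 0.10882112 0.17471282]
[-0.00775822  0.04733253] 0.047964133644930004 99.30851436287361
shaft [0.49508656 0.2142871  0.186     ]
to go along,left 0.05848895650739125 -0.0011099703583305918
```

Request:
jog_arm:
  increments:
    - [[0,0,0],[-0.018,0,0],0]
    - [[0,0,0],[-0.017,0,0],0]
    - [[0,0,0],[-0.01,0,0],0]
    - [[0,0,0],[0,0,0],0]
    - [[0,0,0],[0,0,0],0]
  squeeze: 90

```text
time_s: 13.2
position: [0.504, 0.1543, 0.1743]
orientation: [-90.0, -0.0, -82.5]
contact_force: [0.4, -0.1, -0.2]
opening: 0.0077
```

```bash
python3 goto.py .4998 .1759 .1743 -82.2
python3 - <<'E'
from h import *
s=get_image('side');crop(s,270,270,90,80,8,'ins1')
E
```

```text
t 13.2 pos [0.504  0.1543 0.1743] rpy [-9.000e+01 -1.000e-02 -8.251e+01] F [ 0.39 -0.06 -0.24] M [0.04 0.02 0.01] open 0.0077
turn [ 0.   -0.31  0.01] shift [-0.0219 -0.     -0.0014]
```

View pics/ins1.png

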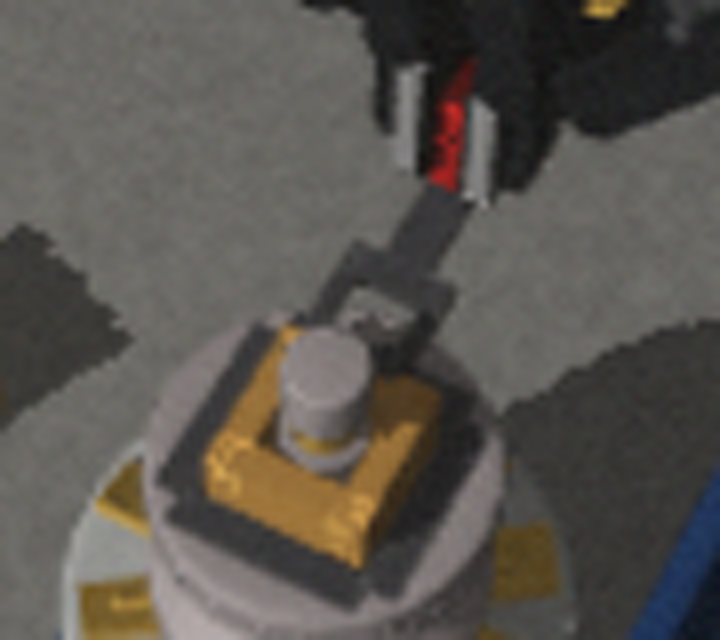

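The clip points at the groove (about (310,324)), with the beads just short of the shaft. I push in small steps.

Request:
jog_arm:
  increments:
    - [[0,0,0],[-0.004,0,0],0]
    - [[0,0,0],[-0.004,0,0],0]
    - [[0,0,0],[-0.002,0,0],0]
    - [[0,0,0],[0,0,0],0]

```text
time_s: 13.75
position: [0.5018, 0.1638, 0.1739]
orientation: [-90.1, -0.1, -82.5]
contact_force: [-2.7, -2.8, -0.8]
opening: 0.0078
```

Request:
jog_arm:
  increments:
    - [[0,0,0],[-0.002,0,0],0]
    - [[0,0,0],[-0.002,0,0],0]
    - [[0,0,0],[0,0,0],0]

```text
time_s: 14.12
position: [0.5018, 0.1672, 0.1739]
orientation: [-90.1, -0.1, -82.5]
contact_force: [-1.2, -4.2, -0.4]
opening: 0.0078
```

```bash
python3 goto.py .4998 .1759 .1743 -82.2
python3 - <<'E'
from h import *
s=get_image('side');crop(s,270,270,90,80,8,'ins2')
E
```

```text
t 14.125 pos [0.5018 0.1672 0.1739] rpy [-90.09  -0.12 -82.52] F [-1.18 -4.18 -0.36] M [-0.84  0.27  0.13] open 0.0078
turn [ 0.09 -0.32  0.12] shift [-0.0089 -0.0004 -0.0008]
```

View pics/ins2.png

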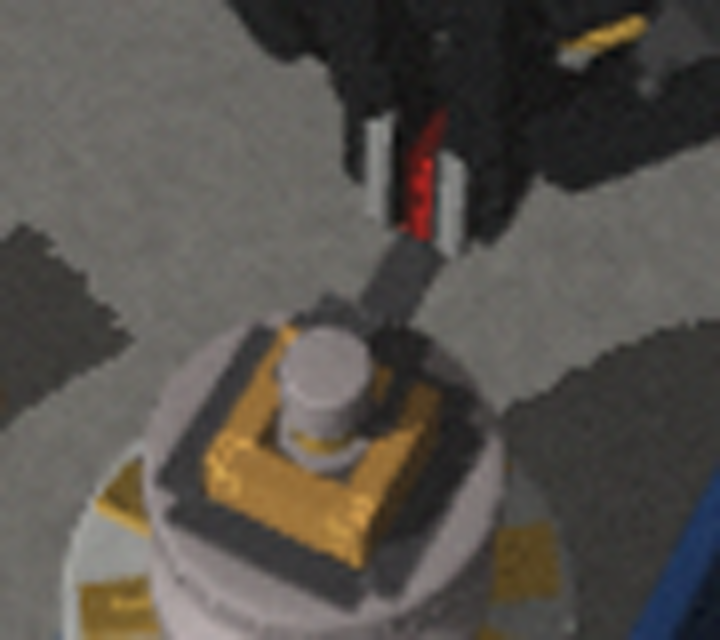

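Request:
jog_arm:
  increments:
    - [[0,0,0],[-0.002,0,-0.0007],0]
    - [[0,0,0],[0,0,0],0]

```text
time_s: 14.42
position: [0.501, 0.1707, 0.1742]
orientation: [-90.0, 0.1, -82.6]
contact_force: [-2.1, -0.3, -1.1]
opening: 0.0077
```

Request:
jog_arm:
  increments:
    - [[0,0,0],[-0.0015,0,0],0]
    - [[0,0,0],[-0.0005,0,0],0]

```text
time_s: 14.68
position: [0.5009, 0.1732, 0.1744]
orientation: [-90.0, 0.1, -82.6]
contact_force: [-2.3, 3.0, -0.0]
opening: 0.0077
```

Request:
jog_arm:
  increments:
    - [[0,0,0],[-0.001,0,0],0]
    - [[0,0,0],[-0.001,0,0],0]

```text
time_s: 14.92
position: [0.5006, 0.1746, 0.1744]
orientation: [-90.0, 0.1, -82.5]
contact_force: [-3.8, 3.4, -1.2]
opening: 0.0081
```

It passed the peak and is now being drawn in (Fy +3.4 N). I continue until it stops at the back of the bore.

Request:
jog_arm:
  increments:
    - [[0,0,0],[-0.001,0,-0.0005],0]
    - [[0,0,0],[0,0,0],0]

```text
time_s: 15.18
position: [0.5001, 0.1754, 0.1743]
orientation: [-90.0, 0.1, -82.5]
contact_force: [-4.1, 4.0, 0.5]
opening: 0.0078
```

Request:
jog_arm:
  increments:
    - [[0,0,0],[-0.001,0,-0.0003],0]
    - [[0,0,0],[0,0,0],0]

```text
time_s: 15.42
position: [0.4997, 0.1759, 0.1743]
orientation: [-90.0, 0.0, -82.5]
contact_force: [-3.4, 2.9, 0.0]
opening: 0.0079
```

```bash
python3 goto.py .4998 .1759 .1743 -82.2
python3 - <<'E'
from h import *
s=get_image('side');crop(s,270,270,90,80,8,'ins3')
E
```

```text
t 15.425 pos [0.4997 0.1759 0.1743] rpy [-89.99   0.   -82.54] F [-3.44  2.93  0.04] M [0.49 0.53 0.13] open 0.0079
turn [-0.01 -0.34 -0.  ] shift [0.0001 0.     0.0001]
```

View pics/ins3.png

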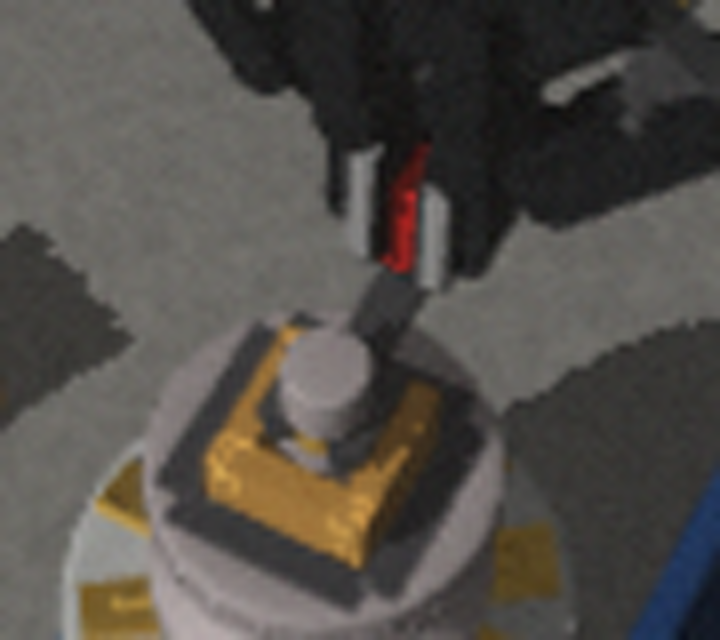

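Request:
jog_arm:
  increments:
    - [[0,0,0],[-0.001,0,-0.0003],0]
    - [[0,0,0],[0,0,0],0]

```text
time_s: 15.72
position: [0.4998, 0.1767, 0.1745]
orientation: [-89.9, -0.0, -82.5]
contact_force: [-0.8, 1.6, -0.9]
opening: 0.0075
```

Request:
jog_arm:
  increments:
    - [[0,0,0],[-0.001,0,-0.0003],0]
    - [[0,0,0],[0,0,0],0]

```text
time_s: 15.98
position: [0.4996, 0.1774, 0.1746]
orientation: [-89.9, -0.1, -82.5]
contact_force: [0.7, -1.2, -0.1]
opening: 0.0076
```

Request:
jog_arm:
  increments:
    - [[0,0,0],[-0.001,0,0],0]
    - [[0,0,0],[0,0,0],0]

```text
time_s: 16.23
position: [0.4996, 0.1776, 0.1746]
orientation: [-89.9, -0.2, -82.5]
contact_force: [1.9, -5.2, 0.1]
opening: 0.0078
```

Firm stop at the back of the bore. One more light push, then ease back and release.

Request:
jog_arm:
  increments:
    - [[0,0,0],[-0.0007,0,0],0]
    - [[0,0,0],[0,0,0],0]

```text
time_s: 16.48
position: [0.4995, 0.1777, 0.1746]
orientation: [-89.9, -0.2, -82.5]
contact_force: [1.8, -6.8, 1.3]
opening: 0.0077
```

Request:
jog_arm:
  increments:
    - [[0,0,0],[0.0015,0,0],0]
    - [[0,0,0],[0,0,0],0]

```text
time_s: 16.73
position: [0.4993, 0.1775, 0.1745]
orientation: [-89.9, -0.1, -82.5]
contact_force: [2.2, -4.2, 0.7]
opening: 0.008
```

Request:
jog_arm:
  increments:
    - [[0,0,0],[0,0,0],0.3]
    - [[0,0,0],[0,0,0],0.3]
    - [[0,0,0],[0,0,0],0.3]
  squeeze: 20

```text
time_s: 17.1
position: [0.4987, 0.1785, 0.1743]
orientation: [-90.0, 0.0, -82.5]
contact_force: [0.3, 0.6, 0.5]
opening: 0.026
```

```bash
python3 goto.py .4998 .1759 .1743 -82.2
python3 - <<'E'
from h import *
s=get_image('side');crop(s,270,270,90,80,8,'ins4')
E
```

```text
t 17.1 pos [0.4987 0.1785 0.1743] rpy [-9.000e+01  4.000e-02 -8.253e+01] F [0.3  0.64 0.54] M [ 0.05  0.03 -0.06] open 0.026
turn [ 0.   -0.33 -0.04] shift [0.0027 0.     0.0007]
```

View pics/ins4.png

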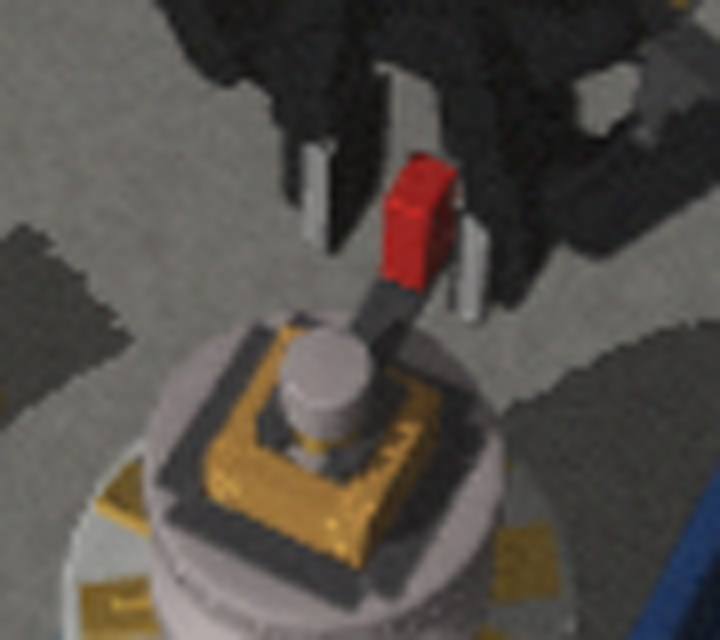

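The clip surrounds the groove with its beads showing on the near side, and the tab stands free at about (322,297). I open wider and go straight up.

Request:
jog_arm:
  increments:
    - [[0,0,0],[0,0,0],0.55]
    - [[0,0,0],[0,0,0],0.55]
    - [[0,0,0],[0,-0.03,0],0.55]
    - [[0,0,0],[0,-0.05,0],0.55]
    - [[0,0,0],[0,-0.05,0],0.55]

```text
time_s: 17.77
position: [0.4986, 0.178, 0.3056]
orientation: [-90.0, 0.0, -82.5]
contact_force: [0.3, 0.6, -0.4]
opening: 0.0469
```

Request:
jog_arm:
  increments:
    - [[0,0,0],[0.04,-0.02,0],0.55]
    - [[0,0,0],[0.05,0,0],0.55]
    - [[0,0,0],[0.05,0,0],0.55]
    - [[0,0,0],[0.05,0,0],0.55]
    - [[0,0,0],[0,0,0],0.55]

```text
time_s: 18.4
position: [0.5237, -0.0131, 0.3242]
orientation: [-90.0, -0.0, -82.8]
contact_force: [-0.2, 0.2, 0.5]
opening: 0.047
```

Run:
```python
from h import *
s=get_image('side');cv2.imwrite('pics/fin_side.png',s);t=get_image('top');cv2.imwrite('pics/fin_top.png',t)
a=lambda im,x,y,w,h,k:cv2.resize(im[y:y+h,x:x+w],None,fx=k,fy=k,interpolation=cv2.INTER_CUBIC)
cv2.imwrite('pics/fin.png',np.hstack([a(s,280,280,60,75,6.6),a(t,210,250,60,75,6.6)]))
print(read_state()['position'])
```

```text
[ 0.5234178  -0.01034672  0.32419797]
```

View pics/fin.png

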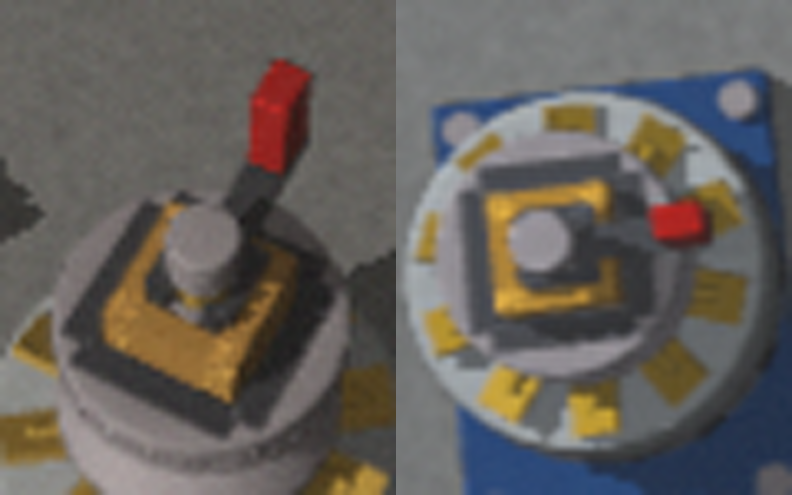

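View pics/fin_top.png

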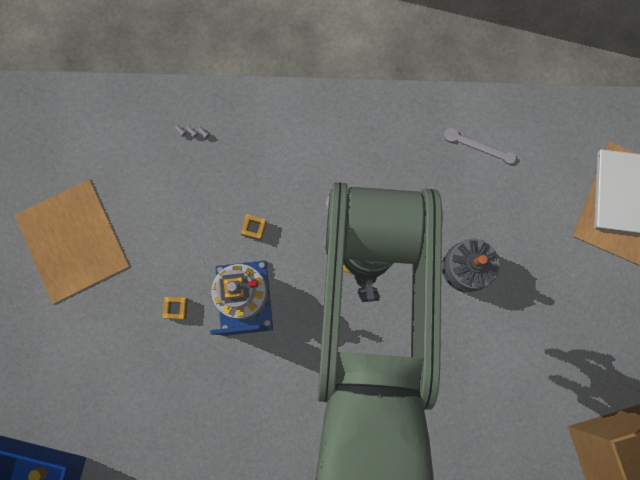

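I check the seating distance (40 mm expected from tab to axis).

Run:
```python
from h import *
f=lambda x,y,ox,X,Y:((x-ox+.5)/6.6-.5+X,(y+.5)/6.6-.5+Y)
for n,tab,sh,ox,X,Y in(('top',(679,216),(540,240),396,210,250),('side',(288,75),(204,234),0,280,280)):
    a=atz(n,f(*tab,ox,X,Y),.1972);b=atz(n,f(*sh,ox,X,Y),.186);print(n,a,b,np.hypot(*(a-b)[:2]))
```

```text
top [0.50188105 0.17566631 0.1972    ] [0.49518984 0.2154095  0.186     ] 0.04030252298049169
side [0.49952192 0.17517328 0.1972    ] [0.49371641 0.21593032 0.186     ] 0.041168438725190756
```

The tab-to-axis distance reads 40.3 mm (top) and 41.2 mm (side), so the clip is seated within measurement error. I hand in.

```bash
python3 -c "
from cell import *
print(job_done())"
```

```text
the job is handed in; nothing more can be done
None
```

The collar is home in the pulley's recess and the spring clip is snapped into the shaft groove and released. The job was handed in at about 18.5 s of the 56 s limit.

- **Collar:** I turned it about 37° counter-clockwise under a light press of 5–10 N. It dropped 7.7 mm (8 mm nominal) on to a firm floor, and the pictures show it in line with the recess and the groove clear above it.
- **Clip:** I gripped it by the red tab and pushed it in from the jig's −y side. The push force rose to about 4 N at the steps I read, which is below the stated 7–10 N, probably because the peak fell between readings. The clip was then drawn in and stopped firmly against the back of its bore.
- **Seating check:** The tab-to-axis distance was 40.3 mm in the top view and 41.2 mm in the side view, against 40 mm expected. The two cameras differ by about 1 mm, within calibration error.
- **Bystanders:** I never touched the old alternator, spare pulley or bearing. In the last top view the old alternator is unmoved, but the arm partly or wholly covered the spare pulley and the bearing, so I did not check those two.

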